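Put the lids back on the storage jars

TASK

The porcelain storage set has been washed and dried: put each of the four wooden lids back on the jar or dish that it belongs to, set down gently (not dropped) so that it sits level and fully home in the mouth. The jars and the dish stay standing where they are, and so do the mug and the salt shaker among them.

Things in the scene. Friction and masses are not known exactly. Their poses are not given: they have to be found in the camera images.
- large_round_jar: Open white porcelain jar, round, the tallest of the set: outside diameter 92, wall 5, mouth diameter 82, height 100. Loose, 0.5 kg, stands on the worktop. Origin: centre of its underside; z up along its axis.
- square_jar: Open white porcelain jar, square with rounded corners: 80 x 80 outside, wall 5, mouth 70 x 70, height 84. Loose, 0.5 kg. Origin: centre of its underside; x and y along its sides, z up.
- small_round_jar: Open white porcelain jar, round and small: outside diameter 66, wall 4.5, mouth diameter 57, height 68; it has no handle (the mug has one). Loose, 0.3 kg. Origin: centre of its underside; z up along its axis.
- oblong_dish: Open white porcelain butter dish, oblong and low, with rounded corners: 116 (x) x 80 (y) outside, wall 5, mouth 106 x 70, height 52. Loose, 0.45 kg. Origin: centre of its underside; x along its long side, z up.
- large_round_lid: Round lid of pale wood for the large round jar, lying right way up: plate diameter 98, 12 thick; plug below it diameter 68, 10 deep (7 to spare all round in the mouth); round knob in the middle of the top, diameter 26, 28 high. 0.11 kg. Origin: centre of the plug's underside; plate's top at 22, knob from 22 to 50; seated, the origin is 10 below the jar's rim. z up.
- square_lid: Square lid of pale wood for the square jar, lying right way up: plate 86 x 86, 12 thick; plug below 56 x 56, 10 deep (7 to spare all round); bar grip in the middle of the top, 46 long (lid's x), 16 wide (y), 28 high. 0.10 kg. Origin: centre of the plug's underside; plate's top at 22, grip from 22 to 50; seated, the origin is 10 below the rim. Any quarter turn fits. z up.
- small_round_lid: Small round lid of pale wood for the small round jar, lying right way up: plate diameter 72, 12 thick; plug below diameter 43, 10 deep (7 to spare all round); round knob in the middle of the top, diameter 26, 28 high. 0.06 kg. Origin: centre of the plug's underside; plate's top at 22, knob from 22 to 50; seated, the origin is 10 below the rim. z up.
- oblong_lid: Oblong lid of pale wood for the butter dish, lying right way up: plate 122 (x) x 86 (y), 12 thick; plug below 92 x 56, 10 deep (7 to spare all round); bar grip in the middle of the top, 46 long (along x, the long side), 16 wide, 28 high. 0.13 kg. Origin: centre of the plug's underside; plate's top at 22, grip from 22 to 50; seated, the origin is 10 below the rim; either way round fits. z up.
- mug: White mug with a handle, body diameter about 83, height 86, standing in the row with the jars; to be left alone. Origin: centre of the 83 x 115 outline of body and handle, at the underside (the axis of the body is 16 toward its +y, the handle points to its -y). z up.
- salt_shaker: Glass salt shaker with a grey top, diameter 44, height 90, standing among the lids and jars; to be left alone. Origin: centre of its underside. z up. (Mind also the fixed wire dish rack on the drainer to the right, x 0.36 to 0.59 m, y -0.45 to -0.22 m, up to 0.28 m high, and the taller jars and a mill along the back beyond x = 0.71 m.)
Things that resemble listed ones, but are neither listed nor needed, are in the scene too. What is shaped like the square_lid but pink is not meant.

How it is judged:
By the outcome, as a careful person would: the job done as asked, in the order asked, and still so for the second after the job is handed in, with the robot touching nothing.
It also fails if it takes over 109 s, if anything falls off the work surface, if the arm or the gripper's body presses on something with over 40 N, if the wrist force passes 120 N, or if a joint passes its speed limit or range.

ROBOT

A 6-joint arm with a two-finger parallel gripper is mounted at the origin on a cart in front of the work surface, level with it; the furniture and walls round the work are solid. World frame = base frame: x ahead of the robot, y to its left, z up, the work surface at z = 0. Lengths are in m, angles in rad, forces in N, time in s.
With the tool pointing down it reaches from about 0.225 to 0.875 m from the base axis. Payload 3.4 kg.
Tool frame: the origin (TCP) lies at the very end of the fingers, on their centre line; the grasp point (between the pads) lies 19 mm behind it; z points along the fingers, y is the line along which they close (so a half turn about z gives the same grasp; the last joint's range is limited). The gripper opens to 85 mm and grips with 20 to 120 N. Pads are 22 mm wide; open, the fingers measure 114 mm over their backs; the gripper's body (76 mm by 85 mm) begins 54 mm behind the grasp point. The pads swing forward as they close: fully open they stand 13 mm farther back than shut.
Start: joints at [1.124, 0.276, 1.505, -0, 1.361, -0.121], TCP at [0.184, 0.545, 0.231] pointing down, gripper open.
Joint ranges: [-2.89, 2.89], [-0.75, 2.08], [0.22, 2.7], [-1.18, 4.32], [0.11, 2.71], [-2.7, 2.7]. Speed limits (rad/s): [2.57, 2.57, 3.14, 3.14, 3.14, 3.14].

INTERFACE

Orientations are given as a rotation vector (axis times angle).
In Python, from bench import r, vision, ticket gives the robot as it stands. The module is installed in compiled form; this text tells all that it offers.
- The arm moves only by the tool play_rows, never from a script. Its argument "targets" is a list of rows, each a list of 5 numbers: the finger opening in cm, from 0 to 8.54, then the shift along the tool's x, y, z in cm, then the turn about the tool's z in rad. In form: [[hand, dx, dy, dz, twist], ...]. A call has 1 to 20 rows; each row is the pose to reach, as a shift and turn from the pose commanded when the call began, along the tool's axes at that moment; what a row does not reach only later rows make up. A row lasts 1/12 s, in which the tool goes at most 41.7 mm and 7.16 degrees, less where a joint would pass 70% of its speed; a pose out of reach is approached as far as the arm can. A call with a gripper value outside its range is refused whole. The fingers move at their own pace and stop on an object; "grip_force" is the grip in N (left out, the last holds). Time passes only in rows, so rows that repeat a pose let the fingers close. It gives the time, the measured TCP pose, the force, the opening and the grip force at its end, in the units of the state.
- r.observe(): the state, without advancing time (a new reading comes with each control period).
- vision.get_image(name): name is "side" or "top"; returns a dict with "img" (420x560x3 uint8, red, green, blue), "fx", "fy", "cx", "cy" (pixels), "R" (3x3) and "t" (3): a world point X has camera coordinates R X + t. Camera axes: x right, y down, z forward; pixel columns grow to the right and rows downward; lengths in m; the calibration is good to about 2 mm. A picture is of the moment at which its call begins. There is no depth.
- ticket.job_done(): hands the job in; it is judged then, once.
The state is a dict: "clock": time; "q": joint angles; "qvel": joint speeds; "tau": joint torques, N m; "position": TCP position; "ee_rot": TCP orientation; "wrist_force": force on the tool from outside, world axes, zero at the start; "wrist_torque": the same for the moment, N m; "finger_gap": finger opening in m; "grip_force": force on a finger pad.
Only numpy, scipy, OpenCV 4.12 (cv2) and the standard library are available. Lean on these libraries where they do the work, as an engineer would, in place of code of your own. Each camera call takes 0.05 s, during which the arm holds its last target. There are 200 camera calls.

## Working session

There is one attempt and no reset: what is moved stays moved. The work goes in short steps, Python scripts to look and compute and a tool call to move; the robot and the scene stay as the last step left them, time stands still between calls to the robot, and variables do not carry over. Pictures are saved under pics/ and viewed, at most 14 in all, crops included, and the job is handed in when it is done.

Besides the shell and the picture viewer there is one more tool, called after "Emit:" as a command line: name --pt "numbers of a row" for each row, then --argument value for the rest. play_rows: Moves the arm, as the interface text tells. Its arguments: {"type":"object","properties":{"targets":{"type":"array","items":{"type":"array","items":{"type":"number"}}},"grip_force":{"type":"number"}},"required":["targets"]}

```bash
mkdir -p pics; python3 - <<'E'
from bench import r,vision
import cv2,pickle
s=r.observe(); print({k:s[k] for k in("clock","position","ee_rot","finger_gap","wrist_force")})
for n in("top","side"):
    d=vision.get_image(n); pickle.dump(d,open(f"{n}.pkl","wb")); cv2.imwrite(f"pics/{n}0.png",cv2.resize(d["img"][:,:,::-1],(784,588),interpolation=cv2.INTER_CUBIC))
    print(n,d["fx"],d["fy"],d["cx"],d["cy"],d["R"],d["t"])
E
```

```text
{'clock': 0.0, 'position': array([0.18380703, 0.54428834, 0.23043703]), 'ee_rot': array([-5.09351473e-01, -3.09950689e+00,  2.74959204e-03]), 'finger_gap': 0.08548497447659589, 'wrist_force': array([ 0.4615391 , -0.25660907,  0.40183463])}
top 519.8978799136685 519.8978799136685 285.42139306602894 206.77552431368656 [[ 0.02109965 -0.9997251   0.01022355]
 [-0.99274095 -0.02216113 -0.11821293]
 [ 0.118407   -0.00765508 -0.99293564]] [0.12044295 0.43016966 1.17358805]
side 531.6071747899707 531.6071747899707 267.2289097968567 213.45839776986034 [[ 0.83626562 -0.54800448 -0.01873219]
 [-0.35835324 -0.52035854 -0.77511931]
 [ 0.4150214   0.65491838 -0.63153714]] [-0.27862033  0.26813338  0.96548422]
```

View pics/top0.png

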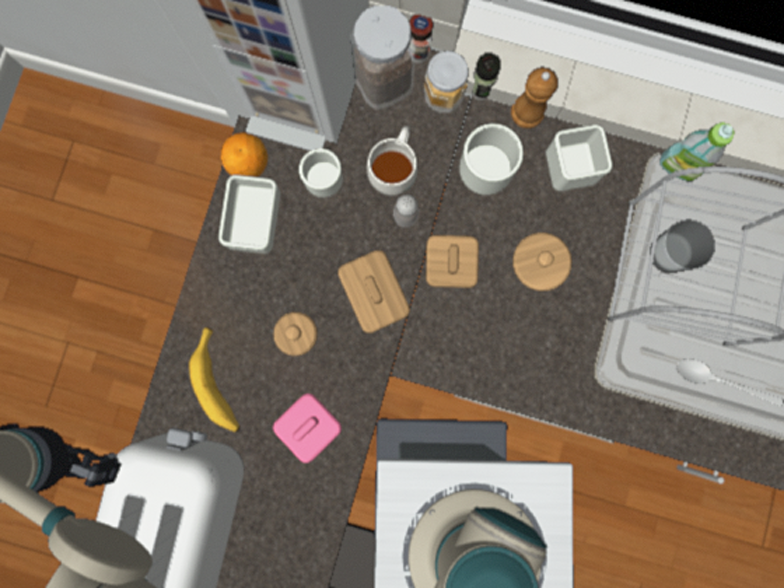

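View pics/side0.png

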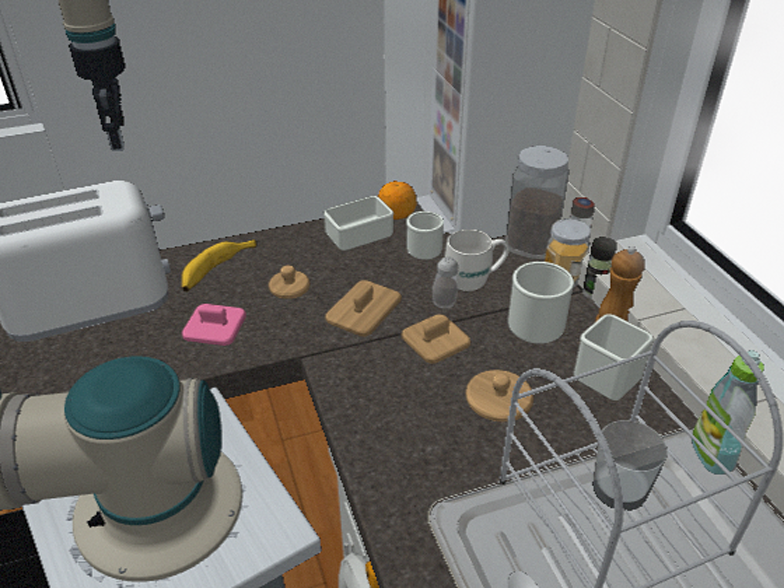

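The top view (×1.4 scale) shows these wooden lids:
- large round lid at (542,262)
- square lid at (452,261)
- oblong lid at (373,291)
- small round lid at (294,334)

The pink square lid at (307,428) is the decoy.

The vessels are:
- large jar at (490,158)
- square jar at (579,158)
- small jar at (321,172), no handle
- dish at (249,214)
- mug at (392,167), coffee inside and with a handle
- shaker at (405,210)

The glass jars and mill stand behind them.

```bash
cat > h.py <<'E'
import numpy as np,cv2,pickle
from scipy.optimize import least_squares
def cast(d,px,z):
    px=np.atleast_2d(px).astype(float)
    v=np.c_[(px[:,0]-d["cx"])/d["fx"],(px[:,1]-d["cy"])/d["fy"],np.ones(len(px))]@np.array(d["R"])
    C=-np.array(d["R"]).T@d["t"]
    return (C+v*((z-C[2])/v[:,2])[:,None])[:,:2],C
def proj(d,X):
    c=np.array(d["R"])@X+d["t"]; return c[:2]/c[2]*d["fx"]+[d["cx"],d["cy"]]
def masks(img):
    H,S,V=cv2.split(cv2.cvtColor(img,cv2.COLOR_RGB2HSV))
    wood=((H>8)&(H<25)&(S>70)&(V>110)).astype('u1')
    white=((S<40)&(V>125)).astype('u1')
    return wood,white
def comp(m,seed):
    """contour whose region is nearest the seed pixel"""
    cs,_=cv2.findContours(m,cv2.RETR_EXTERNAL,cv2.CHAIN_APPROX_NONE)
    cs=[c for c in cs if cv2.contourArea(c)>60]
    return max(cs,key=lambda c:cv2.pointPolygonTest(c,tuple(map(float,seed)),True))
def circ(P,r,far=None):
    if far is not None:
        c0=P.mean(0); u=(c0-far)/np.linalg.norm(c0-far); P=P[(P-c0)@u>0]
    f=least_squares(lambda c:np.hypot(*(P-c).T)-r,P.mean(0),loss='soft_l1',f_scale=.002)
    return f.x,np.sqrt(np.mean(f.fun**2))
E
python3 - <<'E'
from h import *
d=pickle.load(open("top.pkl","rb")); wood,white=masks(d["img"])
S=lambda x,y:(x/1.4,y/1.4)
print("cam",cast(d,(0,0),0)[1].round(3))
for n,s,D in(("Rlid",(530,270),98),("Slid",(440,261),86),("Olid",(360,280),122),("slid",(283,345),72)):
    c=comp(wood,S(*s)); P,C=cast(d,c[:,0]+0.0,.022); h=cv2.convexHull(P.astype('f4'))
    (cc,rad),rect=cv2.minEnclosingCircle(h),cv2.minAreaRect((h*1000).astype('f4'))
    print(n,"circ",np.round(circ(P,D/2000),4),"rect",np.round(rect[0],1),np.round(rect[1],1),round(rect[2],1),c[:,0].mean(0)*1.4)
for n,s,D,z in(("Rjar",(490,165),92,.1),("sjar",(321,178),66,.068),("Sjar",(579,160),80,.084),("dish",(249,214),116,.052),("mug",(378,183),83,.086),("shaker",(405,205),44,.09)):
    c=comp(white,S(*s)); h=cv2.convexHull(c)[:,0]
    m=np.zeros_like(white); cv2.drawContours(m,[cv2.convexHull(c)],-1,1,-1)
    c=cv2.findContours(m,0,cv2.CHAIN_APPROX_NONE)[0][0]
    P,C=cast(d,c[:,0],z); rect=cv2.minAreaRect((P*1000).astype('f4'))
    a=np.deg2rad(rect[2]); out=[]
    print(n,"circ",np.round(circ(P,D/2000,C[:2])[0],4),"rect",np.round(rect[0],1),np.round(rect[1],1),round(rect[2],1))
    for u in([np.cos(a),np.sin(a)],[-np.sin(a),np.cos(a)]): 
        q=(P-C[:2])@u; out.append((np.round(u,3),q.min().round(4),q.max().round(4)))
    if n in("Sjar","dish"): print(out)
t=cv2.resize(d["img"][75:230,140:460,::-1],None,fx=2.5,fy=2.5,interpolation=cv2.INTER_CUBIC)
w=cv2.resize(white[75:230,140:460]*255,None,fx=2.5,fy=2.5)
for c in cv2.findContours(w,1,1)[0]: cv2.drawContours(t,[c],-1,(0,0,255),1)
cv2.imwrite("pics/crop.png",t)
E
```

```text
cam [0.286 0.139 1.215]Traceback (most recent call last):
  File "<stdin>", line 8, in <module>
    return _wrapfunc(a, 'round', decimals=decimals, out=out)
    return _wrapit(obj, method, *args, **kwds)
    conv = _array_converter(obj)
ValueError: setting an array element with a sequence. The requested array has an inhomogeneous shape after 1 dimensions. The detected shape was (2,) + inhomogeneous part.
```

```bash
cat > m.py <<'E'
from h import *
d=pickle.load(open("top.pkl","rb")); wood,white=masks(d["img"])
S=lambda x,y:(x/1.4,y/1.4)
for n,s,D in(("Rlid",(530,270),98),("Slid",(440,261),86),("Olid",(360,280),122),("slid",(283,345),72)):
    c=comp(wood,S(*s)); P,C=cast(d,c[:,0]+0.0,.022)
    rect=cv2.minAreaRect((P*1000).astype('f4')); o,e=circ(P,D/2000)
    print(n,"circ",o.round(4),e.round(4),"rect",np.round(rect[0],1),np.round(rect[1],1),round(rect[2],1))
for n,s,D,z in(("Rjar",(490,165),92,.1),("sjar",(321,178),66,.068),("Sjar",(579,160),80,.084),("dish",(249,214),116,.052),("mug",(378,183),83,.086),("shaker",(405,205),44,.09)):
    c=comp(white,S(*s))
    m=np.zeros_like(white); cv2.drawContours(m,[cv2.convexHull(c)],-1,1,-1)
    c=cv2.findContours(m,0,cv2.CHAIN_APPROX_NONE)[0][0]
    P,C=cast(d,c[:,0],z); rect=cv2.minAreaRect((P*1000).astype('f4'))
    a=np.deg2rad(rect[2]); out=[]
    print(n,"circ",circ(P,D/2000,C[:2])[0].round(4),"rect",np.round(rect[0],1),np.round(rect[1],1),round(rect[2],1))
    for u in([np.cos(a),np.sin(a)],[-np.sin(a),np.cos(a)]): 
        q=(P-C[:2])@u; out.append((np.round(u,3),q.min().round(4),q.max().round(4)))
    if n in("Sjar","dish"): print(out)
t=cv2.resize(d["img"][75:230,140:460,::-1],None,fx=2.5,fy=2.5,interpolation=cv2.INTER_CUBIC)
w=cv2.resize(white[75:230,140:460]*255,None,fx=2.5,fy=2.5)
for c in cv2.findContours(w,1,1)[0]: cv2.drawContours(t,[c],-1,(0,0,255),1)
cv2.imwrite("pics/crop.png",t)
E
python3 m.py
```

```text
Rlid circ [ 0.4804 -0.1047] 0.001 rect [ 480.7 -104.4] [96.9 95.7] 0.2
Slid circ [0.4782 0.0449] 0.0061 rect [477.4  44.5] [87.1 86.3] 1.0
Olid circ [0.4247 0.1738] 0.0096 rect [424.6 173.8] [122.9  86.2] 25.5
slid circ [0.3516 0.3009] 0.0013 rect [350.9 300.9] [70.2 69.1] 46.8
Rjar circ [ 0.6422 -0.0126] rect [633.4  -5.1] [ 93.  115.8] 46.5
sjar circ [0.8581 0.6488] rect [814.4 491.3] [634.5 295.9] 69.2
Sjar circ [ 0.7506 -0.374 ] rect [ 590.1 -139.6] [821.4 588.9] 75.3
[(array([0.254, 0.967]), np.float64(-0.6028), np.float64(0.2186)), (array([-0.967,  0.254]), np.float64(-0.6597), np.float64(-0.0708))]
dish circ [0.549  0.3714] rect [544.6 381.2] [ 85.5 124.9] 84.4
[(array([0.097, 0.995]), np.float64(0.2236), np.float64(0.3091)), (array([-0.995,  0.097]), np.float64(-0.2967), np.float64(-0.1717))]
mug circ [0.6305 0.1446] rect [624.5 149.2] [102.9  83.6] 16.6
shaker circ [0.5453 0.1244] rect [547.2 127.2] [42.9 30.9] 1.1
```

View pics/crop.png

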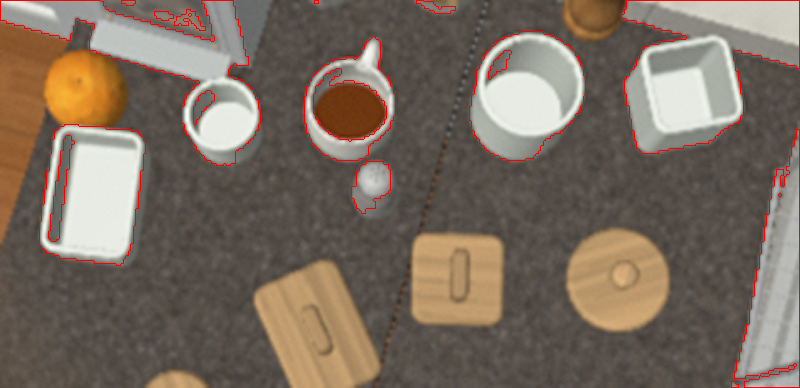

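```bash
cat > m2.py <<'E'
from h import *
d=pickle.load(open("top.pkl","rb")); wood,white=masks(d["img"])
f=lambda x,y:(int(140+x/2.5),int(75+y/2.5))
cv2.line(white,f(600,-5),f(820,81),0,2); cv2.line(white,f(170,72),f(280,74),0,2)
C=cast(d,(0,0),0)[1]
def pts(seed,z):
    c=comp(white,f(*seed)); m=np.zeros_like(white); cv2.drawContours(m,[cv2.convexHull(c)],-1,1,-1)
    return cast(d,cv2.findContours(m,0,cv2.CHAIN_APPROX_NONE)[0][0][:,0],z)[0]
P=pts((225,125),.068); o=circ(P,.033,C[:2]); print("sjar",o, np.ptp(P,axis=0))
for n,s,z,L in(("Sjar",(690,90),.084,(.08,.08)),("dish",(95,195),.052,(.116,.08))):
    P=pts(s,z); rect=cv2.minAreaRect((P*1000).astype('f4')); c0=np.array(rect[0])/1000
    print(n,np.round(rect[0],1),np.round(rect[1],1),round(rect[2],1))
    a=np.deg2rad(rect[2])
    for k in range(4):   # each hull side: local line fit
        u=np.array([np.cos(a+k*np.pi/2),np.sin(a+k*np.pi/2)]); q=(P-c0)@u; v=np.array([-u[1],u[0]]); w=(P-c0)@v
        sel=(q>q.max()-.006)&(abs(w)<.028)
        if sel.sum()<6: print(k,'few');continue
        vx,vy,x0,y0=cv2.fitLine(P[sel].astype('f4'),cv2.DIST_HUBER,0,.001,.001).ravel()
        ang=np.rad2deg(np.arctan2(vy,vx))
        print(k,"outward" if (c0-C[:2])@u>0 else "inward",u.round(2),"line ang",ang.round(1),"pt",np.round([x0,y0],4),sel.sum())
# inner mouth from brightness not needed; side-view check of rims
s=pickle.load(open("side.pkl","rb"))
E
python3 m2.py
```

```text
sjar (array([0.62172524, 0.26771796]), np.float64(0.0028668681708347767)) [0.08150523 0.06881573]
Sjar [ 654.1 -151. ] [130.5 103.8] 3.1
0 few
1 inward [-0.05  1.  ] line ang 3.9 pt [ 0.6523 -0.1004] 25
2 inward [-1.   -0.05] line ang -78.0 pt [ 0.5922 -0.1479] 16
3 outward [ 0.05 -1.  ] line ang 9.7 pt [ 0.6485 -0.2015] 20
dish [544.6 381.2] [ 85.5 124.9] 84.4
0 outward [0.1 1. ] line ang -5.8 pt [0.5451 0.4228] 24
1 inward [-1.   0.1] line ang 82.6 pt [0.4838 0.3868] 24
2 inward [-0.1 -1. ] line ang -5.7 pt [0.5394 0.3397] 24
3 outward [ 1.  -0.1] line ang 85.7 pt [0.6053 0.3753] 25
```

```bash
cat > m3.py <<'E'
from h import *
d=pickle.load(open("top.pkl","rb")); img=d["img"]
H,S,V=cv2.split(cv2.cvtColor(img,cv2.COLOR_RGB2HSV))
f=lambda x,y:(int(140+x/2.5),int(75+y/2.5))
boxes={"Rjar":((465,28),(590,165),.1),"sjar":((180,77),(265,168),.068),"Sjar":((622,32),(748,160),.084),"dish":((35,118),(150,270),.052)}
for th in (195,205,212,218,224):
  for n,(a,b,z) in boxes.items():
    m=np.zeros(V.shape,'u1'); (x0,y0),(x1,y1)=f(*a),f(*b)
    m[y0:y1,x0:x1]=((V>th)&(S<40))[y0:y1,x0:x1]
    cs=cv2.findContours(m,0,cv2.CHAIN_APPROX_NONE)[0]
    if not cs: continue
    c=max(cs,key=lambda c:cv2.contourArea(cv2.convexHull(c)))
    P=cast(d,c[:,0],z)[0]; r=cv2.minAreaRect((P*1000).astype('f4')); print(th,n,np.round(r[0],1),np.round(r[1],1),round(r[2],1))
print(V[f(0,90)[1],f(620,0)[0]:f(760,0)[0]]); print(V[f(0,20)[1]:f(0,165)[1],f(690,0)[0]])
t=cv2.resize(img[75:230,140:460,::-1],None,fx=2.5,fy=2.5,interpolation=cv2.INTER_CUBIC)
E
python3 m3.py
```

```text
195 Rjar [640.9 -11.3] [88.9 91.1] 1.4
195 sjar [618.5 264.3] [67.5 63.4] 1.4
195 Sjar [ 650.  -158.4] [80.6 81.4] 12.0
195 dish [546.2 381.3] [ 79.1 116.5] 84.4
205 Rjar [640.9 -12.4] [89.2 88.7] 0.6
205 sjar [617.3 264.3] [65.2 63.4] 1.8
205 Sjar [ 649.7 -158.4] [79.8 80.8] 12.0
205 dish [546.2 381.4] [ 78.7 115.9] 84.8
212 Rjar [640.9 -12.4] [89.2 88.7] 0.6
212 sjar [616.3 264.3] [63.9 63. ] 46.0
212 Sjar [ 649.6 -158.6] [78.9 80.6] 12.0
212 dish [546.1 381.4] [ 77.9 115.4] 84.4
218 Rjar [638.6 -12.4] [84.3 89. ] 1.4
218 sjar [616.7 264.7] [62.1 62.9] 46.0
218 Sjar [ 648.5 -158.6] [76.5 79.9] 11.6
218 dish [546.  381.4] [ 77.9 115. ] 84.4
224 Rjar [638.6 -12.4] [84.3 88.9] 1.4
224 sjar [606.5 266.1] [64.  44.4] 80.5
224 Sjar [ 648.4 -155.5] [75.9 73.1] 12.0
224 dish [545.4 381.6] [ 77.5 113.3] 84.4
[ 78  93 137 169 172 171 170 172 170 166 183 231 237 223 231 234 233 233
 233 235 234 233 235 233 234 234 233 234 234 233 233 236 240 234 207 176
 175 174 176 175 177 173 174 171 175 208 238 197 110  79  85  86  86  81
  79  82]
[140 140 138 138 140 139 137 151 213 218 172 138 136 138 138 140 140 140
 157 205 229 233 234 233 233 233 234 234 234 233 233 234 234 233 233 234
 235 233 234 235 232 231 232 212 163 134 132 133 133 131 111  94  81  82
  80  83  89  89]
```

```bash
cat > g.py <<'E'
# usage: g.py x y z [yaw of tool y, deg] : shift from the present pose in tool axes, cm/rad
import sys,numpy as np
from bench import r
from scipy.spatial.transform import Rotation as Rot
s=r.observe(); R=Rot.from_rotvec(s["ee_rot"]).as_matrix(); a=[float(v) for v in sys.argv[1:]]
yaw=np.degrees(np.arctan2(R[1,1],R[0,1]))
print("t",round(s["clock"],2),"pos",s["position"].round(4),"yaw",yaw.round(1),"gap",round(s["finger_gap"],4),"F",s["wrist_force"].round(1),"q",s["q"].round(2),"zaxis",R[:,2].round(3))
if len(a)>2:
    print("shift cm",((R.T@(np.array(a[:3])-s["position"]))*100).round(2))
    if len(a)>3: print("twist",round(-np.radians((a[3]-yaw+90)%180-90),3))
E
python3 g.py .351 .301 .11
python3 - <<'E'
from h import *
s=pickle.load(open("side.pkl","rb"));t=pickle.load(open("top.pkl","rb"))
print(cast(s,(455/1.4,232/1.4),0)[0],cast(t,(335/1.4,148/1.4),0)[0],cast(t,(245/1.4,118/1.4),0)[0])
# knob tops, side view: lid grips projected for check
for n,p in dict(R=(.4805,-.1046,.05),S=(.4777,.0447,.05),O=(.4246,.1738,.05),s=(.3513,.3009,.05)).items(): print(n,(proj(s,np.array(p))*1.4).round(),(proj(t,np.array(p))*1.4).round())
E
```

```text
t 0.1 pos [0.1838 0.5443 0.2305] yaw 71.3 gap 0.0852 F [-0.7 -1.1  0.1] q [ 1.12  0.28  1.51  0.    1.36 -0.12] zaxis [-0.001 -0.001 -1.   ]
shift cm [-23.63 -17.68  12.08]
[[0.70347533 0.27943999]] [[0.67285903 0.24575474]] [[0.72242135 0.40256876]]
R [500. 377.] [545. 258.]
S [435. 321.] [453. 258.]
O [362. 291.] [372. 289.]
s [286. 268.] [292. 333.]
```

Emit:
play_rows --pt "6 -23.6 -17.7 6 0" --pt "6 -23.6 -17.7 6 0" --pt "6 -23.6 -17.7 6 0" --pt "6 -23.6 -17.7 6 0" --pt "6 -23.6 -17.7 6 0" --pt "6 -23.6 -17.7 6 0" --pt "6 -23.6 -17.7 6 0" --pt "6 -23.6 -17.7 8 0" --pt "6 -23.6 -17.7 12 0" --pt "6 -23.6 -17.7 12 0" --pt "6 -23.6 -17.7 12 0" --pt "6 -23.6 -17.7 12 0" --grip_force 30

```text
clock: 1.1
position: [0.3514, 0.3022, 0.1122]
ee_rot: [0.509, 3.099, 0.001]
wrist_force: [1.0, 0.0, 1.3]
finger_gap: 0.06
grip_force: 0.0
```

```bash
python3 g.py .351 .301 .026; python3 - <<'E'
from bench import vision
import cv2
d=vision.get_image("side"); cv2.imwrite("pics/a.png",cv2.resize(d["img"][140:280,100:300,::-1],None,fx=3,fy=3,interpolation=2))
E
```

```text
t 1.1 pos [0.3514 0.3022 0.1122] yaw 71.4 gap 0.06 F [1.  0.  1.3] q [ 0.56  0.21  1.92  0.    1.01 -0.69] zaxis [ 0.001  0.001 -1.   ]
shift cm [ 0.01 -0.14  8.62]
```

View pics/a.png

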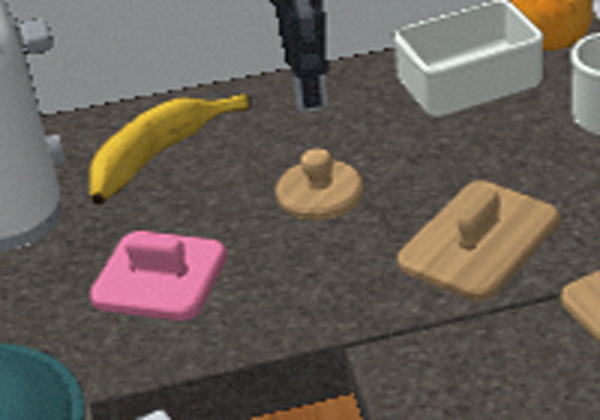

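The gripper at (312,100) is directly above the small lid's knob at (317,155). The pink square lid is at (157,270), and I'm leaving it alone.

Emit:
play_rows --pt "6 0 -0.1 4 0" --pt "6 0 -0.1 7 0" --pt "6 0 -0.1 8.6 0" --pt "6 0 -0.1 8.6 0" --pt "6 0 -0.1 8.6 0" --pt "1.5 0 -0.1 8.6 0" --pt "1.5 0 -0.1 8.6 0" --pt "1.5 0 -0.1 8.6 0" --pt "1.5 0 -0.1 8.6 0" --pt "1.5 0 -0.1 8.6 0" --pt "1.5 0 -0.1 8.6 0" --pt "1.5 0 -0.1 8.6 0" --pt "1.5 0 -0.1 7 0" --pt "1.5 0 -0.1 4 0" --pt "1.5 0 -0.1 0 0" --pt "1.5 0 -0.1 -4 0" --pt "1.5 0 -0.1 -8 0" --pt "1.5 0 -0.1 -8 0" --grip_force 40

```text
clock: 2.65
position: [0.3551, 0.3035, 0.2]
ee_rot: [0.507, 3.087, 0.018]
wrist_force: [1.2, 1.0, -0.9]
finger_gap: 0.0246
grip_force: 39.5
```

```bash
python3 g.py .618 .2645 .12; python3 - <<'E'
from bench import vision
import cv2
d=vision.get_image("side"); cv2.imwrite("pics/b.png",cv2.resize(d["img"][60:280,100:400,::-1],None,fx=2.5,fy=2.5,interpolation=2))
E
```

```text
t 2.65 pos [0.3551 0.3035 0.2   ] yaw 71.3 gap 0.0246 F [ 1.2  1.  -0.9] q [ 0.56  0.12  1.79  0.    1.21 -0.69] zaxis [ 0.015  0.01  -1.   ]
shift cm [-26.06   4.6    8.36]
```

View pics/b.png

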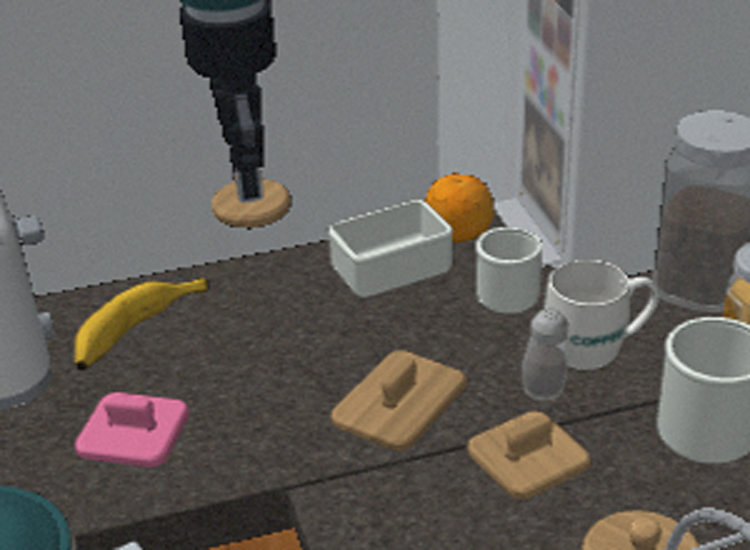

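The small lid is held at (250,203), level and clear of the counter.

Emit:
play_rows --pt "1.5 -3 0.5 0 0" --pt "1.5 -6.5 1.2 0 0" --pt "1.5 -10 1.8 0 0" --pt "1.5 -13.5 2.4 0 0" --pt "1.5 -17 3 0 0" --pt "1.5 -20 3.5 0 0" --pt "1.5 -23 4 1 0" --pt "1.5 -25 4.4 2 0" --pt "1.5 -26.1 4.6 4 0" --pt "1.5 -26.1 4.6 5 0" --pt "1.5 -26.1 4.6 5 0" --pt "1.5 -26.1 4.6 5 0" --pt "1.5 -26.1 4.6 5 0" --pt "1.5 -26.1 4.6 5 0"

```text
clock: 3.87
position: [0.6122, 0.2612, 0.1427]
ee_rot: [0.508, 3.099, 0.002]
wrist_force: [0.4, 0.1, -1.3]
finger_gap: 0.0246
grip_force: 39.5
```

```bash
python3 g.py .618 .2645 .085
```

```text
t 3.87 pos [0.6122 0.2612 0.1427] yaw 71.4 gap 0.0246 F [ 0.4  0.1 -1.3] q [ 0.3   0.46  1.43  0.    1.24 -0.95] zaxis [ 0.002  0.001 -1.   ]
shift cm [-0.44  0.49  5.77]
```

Emit:
play_rows --pt "1.5 -0.4 0.5 0 0" --pt "1.5 -0.4 0.5 1.5 0" --pt "1.5 -0.4 0.5 3 0" --pt "1.5 -0.4 0.5 4 0" --pt "1.5 -0.4 0.5 4.6 0" --pt "1.5 -0.4 0.5 5 0" --pt "1.5 -0.4 0.5 5.3 0" --pt "1.5 -0.4 0.5 5.5 0" --pt "1.5 -0.4 0.5 5.6 0" --pt "1.5 -0.4 0.5 5.6 0" --pt "1.5 -0.4 0.5 5.6 0"

```text
clock: 4.78
position: [0.6183, 0.2642, 0.0857]
ee_rot: [0.509, 3.099, 0.001]
wrist_force: [0.5, 0.0, 0.4]
finger_gap: 0.0244
grip_force: 39.5
```

```bash
python3 g.py .618 .2645 .084; python3 - <<'E'
from bench import vision
import cv2,numpy as np
a,b=vision.get_image("side")["img"],vision.get_image("top")["img"]
c=[cv2.resize(x[:,:,::-1],(390,390),interpolation=2) for x in(a[110:240,220:350],b[60:190,170:300])]
cv2.imwrite("pics/c.png",np.hstack(c))
E
```

```text
t 4.78 pos [0.6183 0.2642 0.0857] yaw 71.3 gap 0.0244 F [0.5 0.  0.4] q [ 0.3   0.52  1.49  0.    1.13 -0.94] zaxis [ 0.001  0.    -1.   ]
shift cm [0.04 0.02 0.17]
```

View pics/c.png

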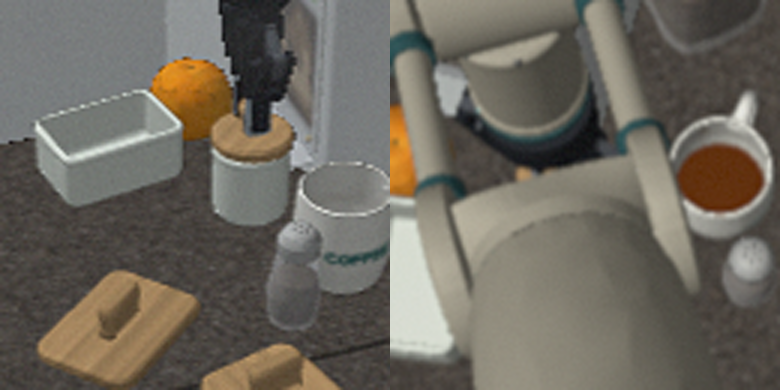

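The side crop shows the lid on the small jar at (252,137), centred and level, with the plug in the mouth. I'll press the last bit, release and rise.

Emit:
play_rows --pt "1.5 0 0 0.05 0" --pt "1.5 0 0 0.1 0" --pt "1.5 0 0 0.15 0" --pt "1.5 0 0 0.15 0" --pt "1.5 0 0 0.15 0"

```text
clock: 5.3
position: [0.6184, 0.2642, 0.0852]
ee_rot: [0.509, 3.099, 0.001]
wrist_force: [-1.2, -0.7, 5.4]
finger_gap: 0.0244
grip_force: 40.1
```

```bash
python3 g.py .4246 .1738 .16 115.5
```

```text
t 5.3 pos [0.6184 0.2642 0.0852] yaw 71.3 gap 0.0244 F [-1.2 -0.7  5.4] q [ 0.3   0.52  1.49  0.    1.13 -0.94] zaxis [ 0.001  0.    -1.   ]
shift cm [ 15.45 -14.76  -7.51]
twist -0.771
```

Emit:
play_rows --pt "3 0 0 -0.1 0" --pt "5 0 0 -0.1 0" --pt "5 0 0 -0.1 0" --pt "5 0 0 -0.1 0" --pt "5 0 0 -1 0" --pt "5 0 0 -3 0" --pt "5 0 0 -6 0" --pt "5 0 0 -10 0" --pt "5 3 -3 -11 -0.1" --pt "5 6 -6 -11 -0.2" --pt "5 9 -9 -11 -0.3" --pt "5 12 -12 -11 -0.4" --pt "5 15.4 -14.8 -11 -0.52" --pt "5 15.4 -14.8 -9 -0.64" --pt "5 15.4 -14.8 -7 -0.77" --pt "5 15.4 -14.8 -5 -0.77" --pt "5 15.4 -14.8 -5 -0.77" --pt "5 15.4 -14.8 -5 -0.77" --pt "5 15.4 -14.8 -5 -0.77"

```text
clock: 6.88
position: [0.4258, 0.1735, 0.1349]
ee_rot: [-0.691, 3.063, 0.0]
wrist_force: [1.0, -0.1, -0.5]
finger_gap: 0.0496
grip_force: 0.0
```

```bash
python3 g.py .4246 .1738 .026 115.5; python3 - <<'E'
from bench import vision
import cv2
d=vision.get_image("side"); cv2.imwrite("pics/d.png",cv2.resize(d["img"][110:270,200:400,::-1],None,fx=3,fy=3,interpolation=2))
E
```

```text
t 6.88 pos [0.4258 0.1735 0.1349] yaw 115.4 gap 0.0496 F [ 1.  -0.1 -0.5] q [ 0.24  0.18  1.89  0.    1.06 -1.78] zaxis [ 0.002  0.001 -1.   ]
shift cm [ 0.12  0.09 10.89]
twist -0.001
```

View pics/d.png

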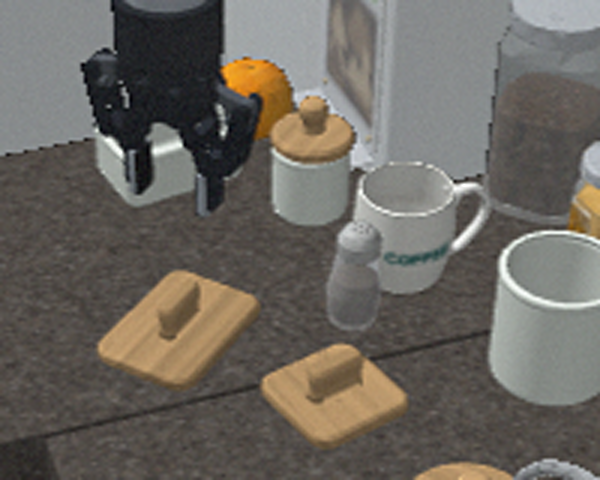

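The small lid sits level on its jar at (312,135). The fingers straddle the oblong lid's bar at (180,308).

Emit:
play_rows --pt "5 0.1 0.1 3 0" --pt "5 0.1 0.1 6 0" --pt "5 0.1 0.1 9 0" --pt "5 0.1 0.1 10.9 0" --pt "5 0.1 0.1 10.9 0" --pt "5 0.1 0.1 10.9 0" --pt "0.8 0.1 0.1 10.9 0" --pt "0.8 0.1 0.1 10.9 0" --pt "0.8 0.1 0.1 10.9 0" --pt "0.8 0.1 0.1 10.9 0" --pt "0.8 0.1 0.1 10.9 0" --pt "0.8 0.1 0.1 10.9 0" --pt "0.8 0.1 0.1 10.9 0" --pt "0.8 0.1 0.1 10 0" --pt "0.8 0.1 0.1 7 0" --pt "0.8 0.1 0.1 3 0" --pt "0.8 0.1 0.1 0 0" --pt "0.8 0.1 0.1 -3 0" --pt "0.8 0.1 0.1 -3 0" --pt "0.8 0.1 0.1 -3 0"

```text
clock: 8.6
position: [0.4244, 0.174, 0.1661]
ee_rot: [-0.691, 3.06, 0.0]
wrist_force: [-0.5, -0.4, -1.9]
finger_gap: 0.0153
grip_force: 39.4
```

```bash
python3 g.py .546 .3813 .12 84.4
```

```text
t 8.6 pos [0.4244 0.174  0.1661] yaw 115.5 gap 0.0153 F [-0.5 -0.4 -1.9] q [ 0.24  0.15  1.85  0.    1.14 -1.78] zaxis [ 0.005  0.001 -1.   ]
shift cm [-19.87  13.5    4.69]
twist 0.542
```

Emit:
play_rows --pt "0.8 -2 1.4 0 0.05" --pt "0.8 -4.5 3 0 0.12" --pt "0.8 -7 4.8 0 0.2" --pt "0.8 -9.5 6.5 0 0.28" --pt "0.8 -12 8.2 0 0.36" --pt "0.8 -14.5 9.9 0 0.44" --pt "0.8 -17 11.6 0 0.5" --pt "0.8 -19 12.9 1 0.54" --pt "0.8 -19.9 13.5 3 0.54" --pt "0.8 -19.9 13.5 5 0.54" --pt "0.8 -19.9 13.5 5 0.54" --pt "0.8 -19.9 13.5 5 0.54" --pt "0.8 -19.9 13.5 5 0.54" --pt "0.8 -19.9 13.5 5 0.54"

```text
clock: 9.77
position: [0.5455, 0.3809, 0.115]
ee_rot: [0.151, 3.137, 0.001]
wrist_force: [0.3, 0.8, -0.9]
finger_gap: 0.0155
grip_force: 39.3
```

```bash
python3 g.py .546 .3813 .07 84.4
```

```text
t 9.77 pos [0.5455 0.3809 0.115 ] yaw 84.5 gap 0.0155 F [ 0.3  0.8 -0.9] q [ 0.51  0.49  1.47 -0.    1.18 -0.97] zaxis [ 0.001  0.001 -1.   ]
shift cm [-0.04  0.04  4.5 ]
twist 0.002
```

Emit:
play_rows --pt "0.8 0 0 1.5 0" --pt "0.8 0 0 2.8 0" --pt "0.8 0 0 3.6 0" --pt "0.8 0 0 4 0" --pt "0.8 0 0 4.2 0" --pt "0.8 0 0 4.4 0" --pt "0.8 0 0 4.5 0" --pt "0.8 0 0 4.5 0" --pt "0.8 0 0 4.5 0"

```text
clock: 10.52
position: [0.5454, 0.3813, 0.0693]
ee_rot: [0.15, 3.137, 0.001]
wrist_force: [0.4, 0.9, -1.6]
finger_gap: 0.0154
grip_force: 39.4
```

```bash
python3 g.py .546 .3813 .068 84.4; python3 - <<'E'
from bench import vision
import cv2
d=vision.get_image("side"); cv2.imwrite("pics/e.png",cv2.resize(d["img"][90:220,200:350,::-1],None,fx=3.5,fy=3.5,interpolation=2))
E
```

```text
t 10.52 pos [0.5454 0.3813 0.0693] yaw 84.5 gap 0.0154 F [ 0.4  0.9 -1.6] q [ 0.51  0.53  1.53  0.    1.09 -0.97] zaxis [ 0.001  0.    -1.   ]
shift cm [-0.06  0.01  0.13]
twist 0.002
```

View pics/e.png

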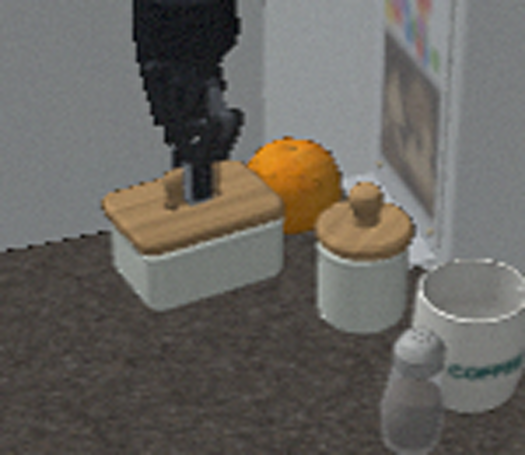

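The oblong lid lies squarely over the dish at (195,215), with a millimetre or two left to go. I'll lower it in small steps.

Emit:
play_rows --pt "0.8 0 0 0.05 0" --pt "0.8 0 0 0.1 0" --pt "0.8 0 0 0.15 0" --pt "0.8 0 0 0.2 0" --pt "0.8 0 0 0.2 0" --pt "0.8 0 0 0.2 0"

```text
clock: 11.07
position: [0.5453, 0.3813, 0.0685]
ee_rot: [0.15, 3.137, 0.001]
wrist_force: [-1.4, -0.9, 7.0]
finger_gap: 0.0153
grip_force: 40.5
```

```bash
python3 g.py .4777 .0447 .15 91
```

```text
t 11.07 pos [0.5453 0.3813 0.0685] yaw 84.5 gap 0.0153 F [-1.4 -0.9  7. ] q [ 0.51  0.53  1.53 -0.    1.09 -0.97] zaxis [ 0.001  0.001 -1.   ]
shift cm [  3.51 -34.14  -8.18]
twist -0.113
```

Emit:
play_rows --pt "3 0 0 -0.1 0" --pt "4.5 0 0 -0.1 0" --pt "4.5 0 0 -0.1 0" --pt "4.5 0 0 -0.1 0" --pt "4.5 0 0 -1 0" --pt "4.5 0 0 -3 0" --pt "4.5 0 0 -6 0" --pt "4.5 0 0 -10 0" --pt "4.5 0.4 -4 -12 -0.05" --pt "4.5 0.8 -8 -12 -0.11" --pt "4.5 1.2 -12 -12 -0.11" --pt "4.5 1.6 -16 -12 -0.11" --pt "4.5 2 -20 -12 -0.11" --pt "4.5 2.4 -24 -12 -0.11" --pt "4.5 2.8 -28 -12 -0.11" --pt "4.5 3.2 -32 -11 -0.11" --pt "4.5 3.5 -34.1 -9 -0.11" --pt "4.5 3.5 -34.1 -7 -0.11" --pt "4.5 3.5 -34.1 -7 -0.11" --pt "4.5 3.5 -34.1 -7 -0.11"

```text
clock: 12.73
position: [0.4772, 0.0449, 0.1368]
ee_rot: [0.021, -3.14, -0.001]
wrist_force: [-0.1, -0.1, 0.4]
finger_gap: 0.0448
grip_force: 0.0
```

```bash
python3 g.py .4777 .0447 .026 91; python3 - <<'E'
from bench import vision
import cv2
d=vision.get_image("side"); cv2.imwrite("pics/f.png",cv2.resize(d["img"][110:290,200:400,::-1],None,fx=3,fy=3,interpolation=2))
E
```

```text
t 12.73 pos [0.4772 0.0449 0.1368] yaw 90.8 gap 0.0448 F [-0.1 -0.1  0.4] q [-0.05  0.21  1.85  0.    1.08 -1.64] zaxis [-0.001  0.    -1.   ]
shift cm [-0.06 -0.02 11.08]
twist -0.004
```

View pics/f.png

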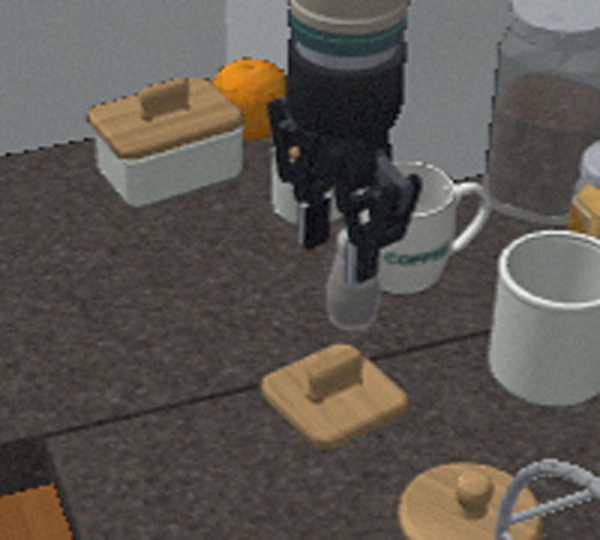

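The oblong lid is seated at (168,118). The fingers straddle the wooden square lid's bar at (335,372).

Emit:
play_rows --pt "4.5 0 0 3 0" --pt "4.5 0 0 6 0" --pt "4.5 0 0 9 0" --pt "4.5 0 0 11.1 0" --pt "4.5 0 0 11.1 0" --pt "4.5 0 0 11.1 0" --pt "0.8 0 0 11.1 0" --pt "0.8 0 0 11.1 0" --pt "0.8 0 0 11.1 0" --pt "0.8 0 0 11.1 0" --pt "0.8 0 0 11.1 0" --pt "0.8 0 0 11.1 0" --pt "0.8 0 0 10 0" --pt "0.8 0 0 7 0" --pt "0.8 0 0 3 0" --pt "0.8 0 0 0 0" --pt "0.8 0 0 -4 0" --pt "0.8 0 0 -5 0" --pt "0.8 0 0 -5 0" --pt "0.8 0 0 -5 0"

```text
clock: 14.45
position: [0.4773, 0.045, 0.1869]
ee_rot: [-0.022, 3.141, 0.0]
wrist_force: [-0.5, 0.4, -1.4]
finger_gap: 0.0155
grip_force: 39.3
```

```bash
python3 g.py .6498 -.1584 .14 102
```

```text
t 14.45 pos [0.4773 0.045  0.1869] yaw 90.8 gap 0.0155 F [-0.5  0.4 -1.4] q [-0.05  0.16  1.77  0.    1.21 -1.64] zaxis [ 0.001  0.    -1.   ]
shift cm [-16.96 -20.58   4.7 ]
twist -0.195
```

Emit:
play_rows --pt "0.8 -2 -2.4 0 -0.03" --pt "0.8 -4 -4.8 0 -0.06" --pt "0.8 -6 -7.2 0 -0.09" --pt "0.8 -8 -9.6 0 -0.12" --pt "0.8 -10 -12.1 0 -0.15" --pt "0.8 -12 -14.5 0 -0.18" --pt "0.8 -14 -17 0 -0.19" --pt "0.8 -16 -19.4 1 -0.19" --pt "0.8 -17 -20.6 2.5 -0.19" --pt "0.8 -17 -20.6 4 -0.19" --pt "0.8 -17 -20.6 4.5 -0.19" --pt "0.8 -17 -20.6 4.5 -0.19" --pt "0.8 -17 -20.6 4.5 -0.19" --pt "0.8 -17 -20.6 4.5 -0.19"

```text
clock: 15.62
position: [0.6504, -0.158, 0.142]
ee_rot: [-0.321, 3.125, 0.0]
wrist_force: [0.7, 0.0, -1.4]
finger_gap: 0.015
grip_force: 39.3
```

```bash
python3 g.py .6498 -.1584 .102 102
```

```text
t 15.62 pos [ 0.6504 -0.158   0.142 ] yaw 101.7 gap 0.015 F [ 0.7  0.  -1.4] q [-0.34  0.47  1.42  0.    1.25 -2.12] zaxis [-0.  0. -1.]
shift cm [ 0.07 -0.03  4.  ]
twist -0.005
```

Emit:
play_rows --pt "0.8 0.1 0 1.2 0" --pt "0.8 0.1 0 2.4 0" --pt "0.8 0.1 0 3.2 0" --pt "0.8 0.1 0 3.6 0" --pt "0.8 0.1 0 3.8 0" --pt "0.8 0.1 0 3.95 0" --pt "0.8 0.1 0 4 0" --pt "0.8 0.1 0 4 0" --pt "0.8 0.1 0 4 0"

```text
clock: 16.37
position: [0.65, -0.1589, 0.1022]
ee_rot: [-0.32, 3.124, -0.001]
wrist_force: [-0.2, -0.2, -1.2]
finger_gap: 0.0153
grip_force: 39.4
```

```bash
python3 g.py .6498 -.1584 .1 102; python3 - <<'E'
from bench import vision
import cv2
d=vision.get_image("side"); cv2.imwrite("pics/g.png",cv2.resize(d["img"][150:300,330:510,::-1],None,fx=3.5,fy=3.5,interpolation=2))
E
```

```text
t 16.37 pos [ 0.65   -0.1589  0.1022] yaw 101.7 gap 0.0153 F [-0.2 -0.2 -1.2] q [-0.34  0.5   1.48  0.    1.16 -2.12] zaxis [ 0.001 -0.    -1.   ]
shift cm [0.01 0.05 0.22]
twist -0.005
```

View pics/g.png

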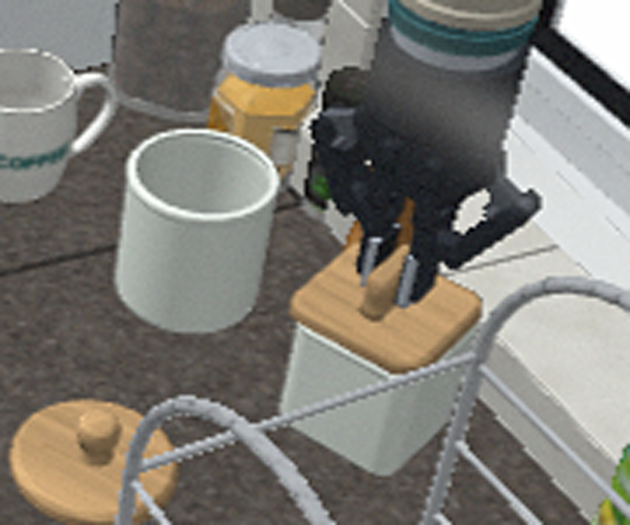

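The square lid lies squarely over its jar at (385,310), about 2 mm above the rim. The bare round jar is at (200,180).

Emit:
play_rows --pt "0.8 0 0 0.05 0" --pt "0.8 0 0 0.1 0" --pt "0.8 0 0 0.15 0" --pt "0.8 0 0 0.2 0" --pt "0.8 0 0 0.23 0" --pt "0.8 0 0 0.23 0" --pt "0.8 0 0 0.23 0"

```text
clock: 17.0
position: [0.6499, -0.159, 0.1019]
ee_rot: [-0.32, 3.123, -0.001]
wrist_force: [-2.4, 0.5, 8.0]
finger_gap: 0.0154
grip_force: 40.8
```

```bash
python3 g.py .4805 -.1046 .14
```

```text
t 17.0 pos [ 0.6499 -0.159   0.1019] yaw 101.7 gap 0.0154 F [-2.4  0.5  8. ] q [-0.34  0.5   1.48 -0.    1.16 -2.12] zaxis [ 0.002 -0.001 -1.   ]
shift cm [15.48  8.75 -3.85]
```

Emit:
play_rows --pt "3 0 0 0 0" --pt "5 0 0 0 0" --pt "5 0 0 0 0" --pt "5 0 0 0 0" --pt "5 0 0 -1 0" --pt "5 0 0 -3 0" --pt "5 0 0 -6 0" --pt "5 0 0 -9 0" --pt "5 3 1.7 -10 0.1" --pt "5 6 3.4 -10 0.2" --pt "5 9 5.1 -10 0.2" --pt "5 12 6.8 -9 0.2" --pt "5 15 8.5 -8 0.2" --pt "5 15.5 8.8 -6 0.2" --pt "5 15.5 8.8 -4 0.2" --pt "5 15.5 8.8 -4 0.2" --pt "5 15.5 8.8 -4 0.2" --pt "5 15.5 8.8 -4 0.2"

```text
clock: 18.5
position: [0.4813, -0.1045, 0.1406]
ee_rot: [-0.007, 3.14, -0.001]
wrist_force: [-0.6, -0.5, -0.1]
finger_gap: 0.05
grip_force: 0.0
```

```bash
python3 g.py .4805 -.1046 .026; python3 - <<'E'
from bench import vision
import cv2
d=vision.get_image("side"); cv2.imwrite("pics/i.png",cv2.resize(d["img"][150:310,300:500,::-1],None,fx=3.5,fy=3.5,interpolation=2))
E
```

```text
t 18.5 pos [ 0.4813 -0.1045  0.1406] yaw 90.2 gap 0.05 F [-0.6 -0.5 -0.1] q [-0.36  0.22  1.82  0.    1.1  -1.93] zaxis [ 0.002 -0.001 -1.   ]
shift cm [ 0.1   0.   11.46]
```

View pics/i.png

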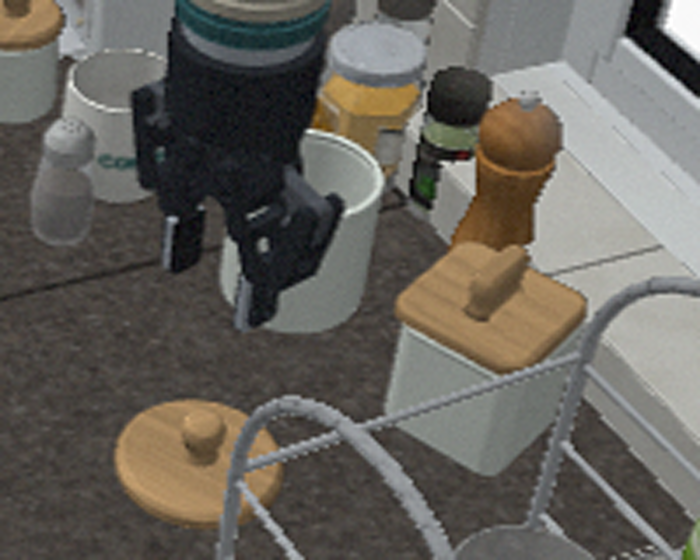

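The square lid is seated level at (490,305). The fingers are over the large round lid's knob at (203,435).

Emit:
play_rows --pt "5 0.1 0 3 0" --pt "5 0.1 0 6 0" --pt "5 0.1 0 9 0" --pt "5 0.1 0 11.4 0" --pt "5 0.1 0 11.4 0" --pt "5 0.1 0 11.4 0" --pt "1.5 0.1 0 11.4 0" --pt "1.5 0.1 0 11.4 0" --pt "1.5 0.1 0 11.4 0" --pt "1.5 0.1 0 11.4 0" --pt "1.5 0.1 0 11.4 0" --pt "1.5 0.1 0 11.4 0" --pt "1.5 0.1 0 10 0" --pt "1.5 0.1 0 7 0" --pt "1.5 0.1 0 3 0" --pt "1.5 0.1 0 -1 0" --pt "1.5 0.1 0 -5 0" --pt "1.5 0.1 0 -6 0" --pt "1.5 0.1 0 -6 0" --pt "1.5 0.1 0 -6 0"

```text
clock: 20.22
position: [0.4786, -0.1038, 0.1997]
ee_rot: [-0.007, 3.141, -0.0]
wrist_force: [-0.1, 0.1, -1.8]
finger_gap: 0.0243
grip_force: 39.5
```

```bash
python3 g.py .641 -.012 .16
```

```text
t 20.22 pos [ 0.4786 -0.1038  0.1997] yaw 90.2 gap 0.0243 F [-0.1  0.1 -1.8] q [-0.36  0.17  1.73  0.    1.24 -1.93] zaxis [ 0.001 -0.    -1.   ]
shift cm [-16.28   9.12   3.98]
```

Emit:
play_rows --pt "1.5 -2 1.1 0 0" --pt "1.5 -4.5 2.5 0 0" --pt "1.5 -7 3.9 0 0" --pt "1.5 -9.5 5.3 0 0" --pt "1.5 -12 6.7 0 0" --pt "1.5 -14 7.8 0 0" --pt "1.5 -16.2 9.1 0.5 0" --pt "1.5 -16.2 9.1 2 0" --pt "1.5 -16.2 9.1 4 0" --pt "1.5 -16.2 9.1 4 0" --pt "1.5 -16.2 9.1 4 0" --pt "1.5 -16.2 9.1 4 0" --pt "1.5 -16.2 9.1 4 0"

```text
clock: 21.3
position: [0.6408, -0.0126, 0.16]
ee_rot: [-0.006, 3.141, 0.0]
wrist_force: [0.2, 0.2, -0.7]
finger_gap: 0.0244
grip_force: 39.5
```

```bash
python3 g.py .641 -.012 .1185
```

```text
t 21.3 pos [ 0.6408 -0.0126  0.16  ] yaw 90.2 gap 0.0244 F [ 0.2  0.2 -0.7] q [-0.13  0.42  1.47  0.    1.25 -1.7 ] zaxis [ 0.001  0.    -1.   ]
shift cm [-0.02  0.06  4.15]
```

Emit:
play_rows --pt "1.5 0 0 1.2 0" --pt "1.5 0 0 2.4 0" --pt "1.5 0 0 3.2 0" --pt "1.5 0 0 3.6 0" --pt "1.5 0 0 3.9 0" --pt "1.5 0 0 4.1 0" --pt "1.5 0 0 4.15 0" --pt "1.5 0 0 4.2 0" --pt "1.5 0 0 4.25 0" --pt "1.5 0 0 4.25 0" --pt "1.5 0 0 4.25 0"

```text
clock: 22.22
position: [0.6409, -0.0124, 0.1177]
ee_rot: [-0.007, 3.14, -0.0]
wrist_force: [-1.4, 0.1, 1.8]
finger_gap: 0.0247
grip_force: 39.7
```

```bash
python3 g.py .641 -.012 .1165; python3 - <<'E'
from bench import vision
import cv2
d=vision.get_image("side"); cv2.imwrite("pics/j.png",cv2.resize(d["img"][150:290,310:490,::-1],None,fx=3.5,fy=3.5,interpolation=2))
E
```

```text
t 22.22 pos [ 0.6409 -0.0124  0.1177] yaw 90.2 gap 0.0247 F [-1.4  0.1  1.8] q [-0.13  0.45  1.53  0.    1.16 -1.7 ] zaxis [ 0.001 -0.    -1.   ]
shift cm [-0.01  0.04  0.12]
```

View pics/j.png

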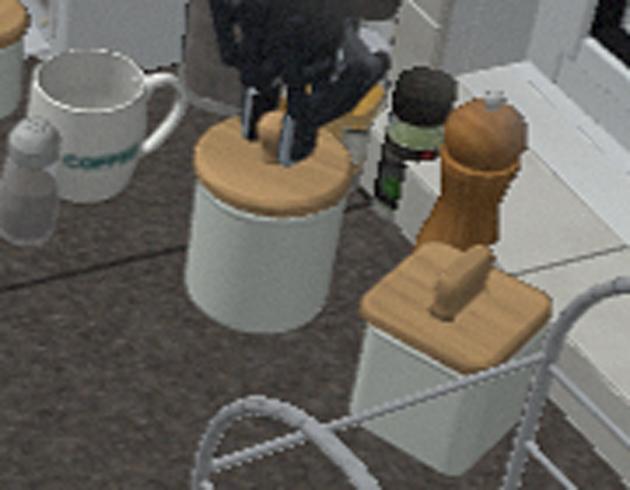

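The large lid is on its jar at (272,165), level and in contact. I'll press 1 mm more, release, rise and back away.

Emit:
play_rows --pt "1.5 0 0 0.06 0" --pt "1.5 0 0 0.06 0" --pt "1.5 0 0 0.06 0" --pt "3 0 0 0.03 0" --pt "5 0 0 0 0" --pt "5 0 0 0 0" --pt "5 0 0 0 0" --pt "5 0 0 -1 0" --pt "5 0 0 -3 0" --pt "5 0 0 -6 0" --pt "5 0 0 -10 0" --pt "5 4 0 -12 0" --pt "5 8 0 -13 0" --pt "5 12 0 -13 0" --pt "5 16 0 -13 0" --pt "5 20 0 -13 0" --pt "5 24 0 -13 0" --pt "5 28 0 -13 0" --pt "5 28 0 -13 0" --pt "5 28 0 -13 0"

```text
clock: 23.93
position: [0.359, -0.0133, 0.2479]
ee_rot: [-0.006, 3.139, -0.001]
wrist_force: [0.5, 0.4, 0.5]
finger_gap: 0.05
grip_force: 0.0
```

```bash
python3 g.py; python3 - <<'E'
from bench import vision
import cv2,numpy as np
from h import *
a,d=vision.get_image("side"),vision.get_image("top")
c=[cv2.resize(x[:,:,::-1],None,fx=2.1,fy=2.1,interpolation=2) for x in(a["img"][120:260,215:495],d["img"][75:195,150:430])]
w=max(x.shape[1] for x in c)
cv2.imwrite("pics/k.png",np.vstack(c))
wood,_=masks(d["img"])
for n,z,X,D in(("R",.112,(.641,-.012),98),("s",.08,(.618,.2645),72),("S",.096,(.65,-.158),86),("O",.064,(.546,.381),122)):
    p=proj(d,np.array([*X,z])); cc=comp(wood,p); P=cast(d,cc[:,0],z)[0]; r=cv2.minAreaRect((P*1000).astype('f4')); print(n,np.round(r[0],1),np.round(r[1],1),round(r[2],1))
E
```

```text
t 23.93 pos [ 0.359  -0.0133  0.2479] yaw 90.2 gap 0.05 F [0.5 0.4 0.5] q [-0.23 -0.07  1.87  0.    1.34 -1.81] zaxis [ 0.002 -0.    -1.   ]
R [640.5 -10.7] [97.  95.3] 45.2
s [617.3 264.2] [66.8 69.5] 1.4
S [ 647.9 -156.9] [86.8 86.8] 12.0
O [380.5 539.1] [826.7 440.6] 4.9
```

View pics/k.png

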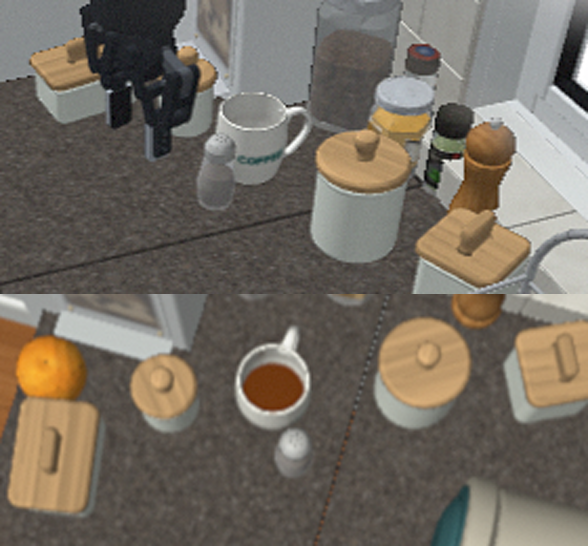

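The side and top crops show all four lids level and centred on their vessels. The mug (253,135 in the side view) and shaker (217,170) have not moved, and the arm is clear.

```bash
python3 -c "
from bench import ticket
print(ticket.job_done())"
```

```text
the job is handed in; nothing more can be done
None
```

All four lids are seated level on their matching jars and dish, the mug and salt shaker were left alone, and the job was handed in at about 24 s.

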